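Pin the sample loader's shuttle for transport

ROBOT

A 6-joint arm with a two-finger parallel gripper is mounted at the origin on the work surface. World frame = base frame: x ahead of the robot, y to its left, z up, the work surface at z = 0. Lengths are in m, angles in rad, forces in N, time in s.
With the tool pointing down it reaches from about 0.35 to 1 m from the base axis. Payload 7.1 kg.
Tool frame: the origin (TCP) lies at the very end of the fingers, on their centre line; the grasp point (between the pads) lies 19 mm behind it; z points along the fingers, y is the line along which they close (so a half turn about z gives the same grasp; the last joint's range is limited). The gripper opens to 85 mm and grips with 20 to 120 N. Pads are 22 mm wide; open, the fingers measure 114 mm over their backs; the gripper's body (76 mm by 85 mm) begins 54 mm behind the grasp point. The pads swing forward as they close: fully open they stand 13 mm farther back than shut.
Start: joints at [-1.207, 0.423, 1.63, -0, 1.089, -0.019], TCP at [0.233, -0.58, 0.231] pointing down, gripper open.
Joint ranges: [-3, 3], [-0.9, 2.11], [0.09, 2.58], [-1.31, 4.45], [0.11, 2.69], [-2.54, 2.54]. Speed limits (rad/s): [2.39, 2.39, 3.01, 3.14, 3.14, 3.14].

INTERFACE

Orientations are given as [roll, pitch, yaw] about the fixed x, y, z axes, in that order (R = Rz(yaw) Ry(pitch) Rx(roll)).
In Python, from cell import status, eyes, close_job gives the robot as it stands.
- The arm moves only by the tool play_rows, never from a script. Its argument "rows" is a list of rows, each a list of 4 numbers: the shift along the tool's x, y, z in m, then the turn about the tool's z in rad. A call has 1 to 5 rows; each row shifts and turns the commanded pose from where the row before left it, along the tool's axes as they then stand; what a row does not reach is not made up. A row lasts 1/10 s, in which the tool goes at most 50 mm and 8.59 degrees, less where a joint would pass 70% of its speed; a pose out of reach is approached as far as the arm can. A call is refused whole if a number of a shift passes 0.05 or a number of a turn 0.15, either way. A call with a gripper value outside its range is refused whole. "grip" is the finger opening in m, from 0 to 0.0854, set as the call begins (left out, the last holds). The fingers move at their own pace and stop on an object; "force" is the grip in N (left out, the last holds). Time passes only in rows, so rows that do not move let the fingers close. It gives the time, the measured TCP pose, the force, the opening and the grip force at its end, in the units of the state.
- status.get_obs(): the state, without advancing time (a new reading comes with each control period).
- eyes.camera(name): name is "scene" or "top"; returns (picture, depth): 420x560x3 uint8, blue, green, red; 420x560 float32, m along the optical axis (not along the pixel's ray), 0 where there is no reading.
- eyes.get_calibration(name): a dict with "mtx" (3x3 intrinsics, pixels), "R" (3x3) and "t" (3): a world point X has camera coordinates R X + t. Camera axes: x right, y down, z forward; pixel columns grow to the right and rows downward; lengths in m; the calibration is good to about 2 mm. A picture is of the moment at which its call begins. get_calibration takes no time and is no camera call.
- close_job(): hands the job in; it is judged then, once.
The state is a dict: "t": time; "joint_positions": joint angles; "joint_velocities": joint speeds; "joint_efforts": joint torques, N m; "eef_pos": TCP position; "tcp_rot": TCP orientation; "contact_force": force on the tool from outside, world axes, zero at the start; "torque": the same for the moment, N m; "gripper_width": opening from 0.0 (shut) to 1.0 (fully open); "gripper_force": force on a finger pad.
Only numpy, scipy, OpenCV 4.12 (cv2) and the standard library are available. Lean on these libraries where they do the work, as an engineer would, in place of code of your own. Each camera call takes 0.05 s, during which the arm holds its last target. There are 200 camera calls.

TASK

Lock the sample loader's shuttle for transport: take the square-headed lock pin from its stand, put it through the hole in the shuttle plate, bring the shuttle along until you feel the hidden hole in the bar below line up, and thread the pin through both until its head sits fully home on the plate. Work slowly and press gently with pin or fingers, never hard enough to mark the bar or the plate (40 N at most), leave the round-headed plug, the vial, the bottle and the jar where they stand, and let go of the pin.

Things in the scene. Friction and masses are not known exactly. Their poses are not given: they have to be found in the camera images.
- loader: White sample loader fixed to the bench: deck 200 x 350 mm, 12 mm thick, two low aluminium rails. Origin: centre of its underside on the bench; z up; its y axis is the shuttle's sliding direction.
- bar_mid (a point): Middle of the slide line (loader x = -45 mm, y = 0), 38 mm above the bench, at the top face of the LOWER KNUCKLE: a fixed dark steel bar 36 mm wide, ends in grey housings, with one vertical 14 mm hole, 26 mm deep, 1.5 mm chamfer. The hole is on the line, up to 12 mm to either side (y) of this point, hidden by the shuttle plate: feel for it with the pin's tip.
- shuttle (a joint): Shuttle position along the loader's +y, m; at 0 its hole is over bar_mid. Aluminium plate 8 mm thick, 40 to 48 mm above the bench, 2 mm over the bar, carrying a cup holder (cup tops 88 mm above the bench, 62 mm and more to +x of its hole). Slides with 2 N friction and slight damping from -0.035 to 0.062, starts at 0.025 to 0.055, stays where left; a pin in its hole drags it.
- eye (a point): Centre of the UPPER KNUCKLE's hole at the shuttle plate's top face, 48 mm above the bench: a vertical 14 mm through hole (1.5 mm chamfer). It is on the slide line and moves with the shuttle; axes parallel to the loader's.
- pin: Transport lock pin, about 70 to 130 g: steel shaft 12 mm thick, 30 mm long, tip tapering to 6 mm over the last 4 mm, black SQUARE head 20 x 20 mm, 40 mm tall. Origin: centre of the tip; z up to the head (z = 30 to 70 mm); x, y normal to the head's flats. Starts upright in a hole of a grey stand (150 x 56 mm, 40 mm tall, holes 84 mm apart), head resting on it, tip 10 mm above the bench.
- pin_collar (a point): Centre of the pin head's underside, 30 mm up the pin's axis from the tip; it rests on the shuttle plate when the pin is fully home. The contact is stiff: seat it at 15 mm/s or slower with a force stop of about 5 N (at 30 mm/s it knocks with over 40 N).
- plug: Blanking plug that looks like the pin but is not wanted: 12 mm shaft only 18 mm long, ROUND black head 23 mm in diameter and 26 mm tall. Origin: centre of its tip. It stands upright in the stand's other hole, tip 22 mm above the bench. Leave it there.
- vial: Small screw-cap vial, 22 mm in diameter, 36 mm tall, standing on the loader's deck near its +y end. Origin: centre of its underside. Bystander.
- reagent: Reagent bottle, 52 mm in diameter, 100 mm tall, standing on the bench. Origin: centre of its underside. Bystander.
- ink: Small jar with black cap, 44 mm in diameter, 50 mm tall. Origin: centre of its underside. Bystander.
Things that resemble listed ones, but are neither listed nor needed, are in the scene too. Leave any blue or pink look-alike of the pin alone.

How it is judged:
On the way, in this order (a step that is already met when the one before it is completed fails the run):
1. the pin's tip has entered the shuttle's hole (z of pin in the frame of eye below -0.003 m and horizontal distance between pin and eye below 0.004 m), for 0.02 s.
2. the pin stands fully home through both knuckles (z of pin_collar in the frame of eye below 0.003 m and horizontal distance between pin_collar and eye below 0.004 m and angle between pin's own z axis and vertical below 0.12 rad), for 0.2 s.
At the end, for the whole second after the job is handed in: The pin stands upright (within 0.12 rad) through the shuttle's hole (within 4 mm of its centre) and the bar's hole below, its head's underside within 3 mm of the plate, released and at rest (all of step 2 and z of pin in the frame of eye below -0.026 m and linear speed of pin below 0.01 m/s and contact force between the fingers and pin below 0.1 N); the robot touches nothing.
It fails at once if the pin is pressed against the loader, its shuttle or its bar with more than 40 N (contact force between pin and loader above 40 N).
It fails at once if the fingers or arm press on the loader with more than 40 N (contact force between the arm and loader above 40 N).
It fails at once if the plug, vial, reagent bottle or jar is pushed more than 15 mm from its place (distance of any of plug, vial, reagent, ink from where it was at the start of the episode above 0.015 m).
It also fails if it takes over 64 s, if anything falls off the work surface, if the arm or the gripper's body presses on something with over 40 N, if the wrist force passes 120 N, or if a joint passes its speed limit or range.

## Working session

There is one attempt and no reset: what is moved stays moved. The work goes in short steps, Python scripts to look and compute and a tool call to move; the robot and the scene stay as the last step left them, time stands still between calls to the robot, and variables do not carry over. Pictures are saved under pics/ and viewed, at most 10 in all, crops included, and the job is handed in when it is done.

Besides the shell and the picture viewer there is one more tool, called after ">>>" in YAML: its name, and indented under it one key for each argument. play_rows: Moves the arm, as the interface text tells. Its arguments: {"type":"object","properties":{"rows":{"type":"array","items":{"type":"array","items":{"type":"number"}}},"grip":{"type":"number"},"force":{"type":"number"}},"required":["rows"]}

```bash
mkdir -p pics
python3 - <<'E'
from cell import status, eyes
import cv2, numpy as np
for n in ("top","scene"):
    p,d=eyes.camera(n); cv2.imwrite(f"pics/{n}0.png",p); np.save(f"{n}0.npy",d)
    c=eyes.get_calibration(n); print(n,c)
o=status.get_obs(); print({k:np.round(v,3) for k,v in o.items()})
E
```

```text
top {'mtx': array([[421.8103383 ,   0.        , 286.90707281],
       [  0.        , 421.8103383 , 200.82707365],
       [  0.        ,   0.        ,   1.        ]]), 'R': array([[-0.15625612, -0.98771005, -0.00358903],
       [-0.96236261,  0.15306215, -0.22456668],
       [ 0.22235611, -0.03163597, -0.97445212]]), 't': array([0.11698469, 0.60776038, 1.13982957])}
scene {'mtx': array([[410.36634148,   0.        , 276.01411158],
       [  0.        , 410.36634148, 208.33589514],
       [  0.        ,   0.        ,   1.        ]]), 'R': array([[-0.10003041,  0.99483963,  0.01697108],
       [ 0.53894743,  0.06851273, -0.83954849],
       [-0.83637885, -0.07483386, -0.54301962]]), 't': array([ 0.0386065 , -0.26661414,  1.46315947])}
{'t': np.float64(0.1), 'joint_positions': array([-1.207,  0.424,  1.631, -0.   ,  1.089, -0.019]), 'joint_velocities': array([-0.002, -0.002, -0.003,  0.   , -0.001,  0.   ]), 'joint_efforts': array([-1.0000e-03, -5.5843e+01, -2.8245e+01, -0.0000e+00,  3.0000e-03,
       -0.0000e+00]), 'eef_pos': array([ 0.233, -0.579,  0.231]), 'tcp_rot': array([-3.14 , -0.   ,  0.383]), 'contact_force': array([-0.901,  0.34 ,  0.42 ]), 'torque': array([-0.032, -0.023,  0.032]), 'gripper_force': np.float64(0.0), 'gripper_width': np.float64(0.999)}
```

View pics/top0.png

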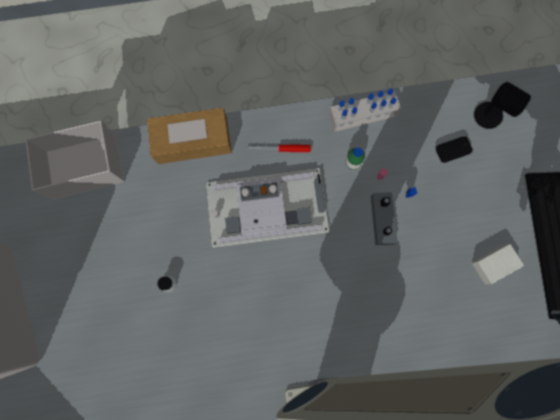

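View pics/scene0.png

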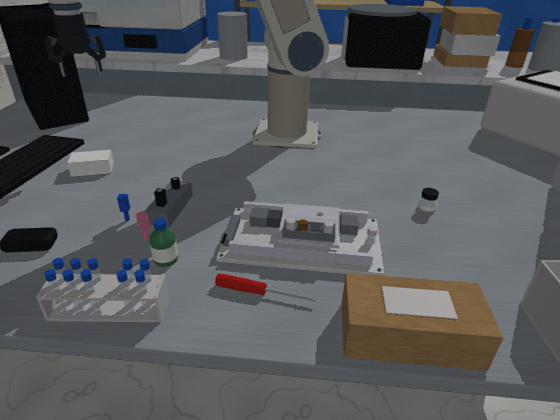

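Top view: the loader is at about (268,207), with the plate hole near (256,221). The stand is at (384,218), with black heads at (386,201) and (388,231). The blue and pink look-alikes are at (411,192) and (381,174). I'll enlarge the stand and the loader to tell the square head from the round one.

Run:
```python
import cv2, numpy as np
t=cv2.imread("pics/top0.png"); s=cv2.imread("pics/scene0.png")
a=cv2.resize(t[185:245,360:420],(400,400),interpolation=cv2.INTER_CUBIC)   # x6.667
b=cv2.resize(s[165:235,115:195],(400,350),interpolation=cv2.INTER_CUBIC)   # x5
b=cv2.copyMakeBorder(b,0,50,0,0,0)
cv2.imwrite("pics/stand.png",cv2.convertScaleAbs(np.hstack([a,b]),alpha=1.8))
c=cv2.resize(t[160:255,200:335],(810-15,560),interpolation=cv2.INTER_CUBIC) #x5.889
cv2.imwrite("pics/load.png",cv2.convertScaleAbs(c,alpha=1.0))
```

```text
(no output)
```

View pics/stand.png

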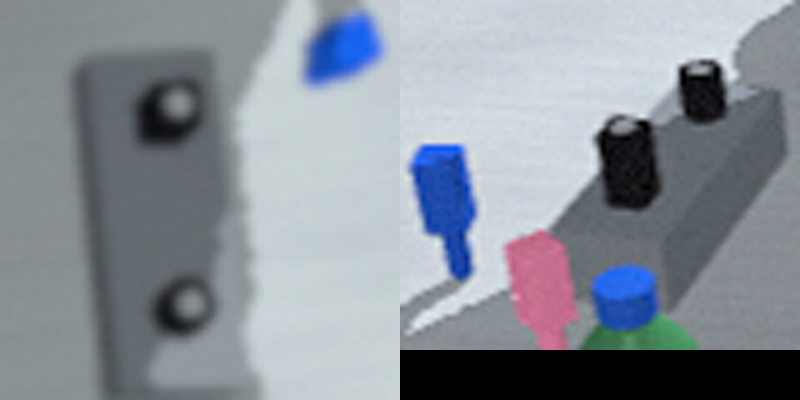

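View pics/load.png

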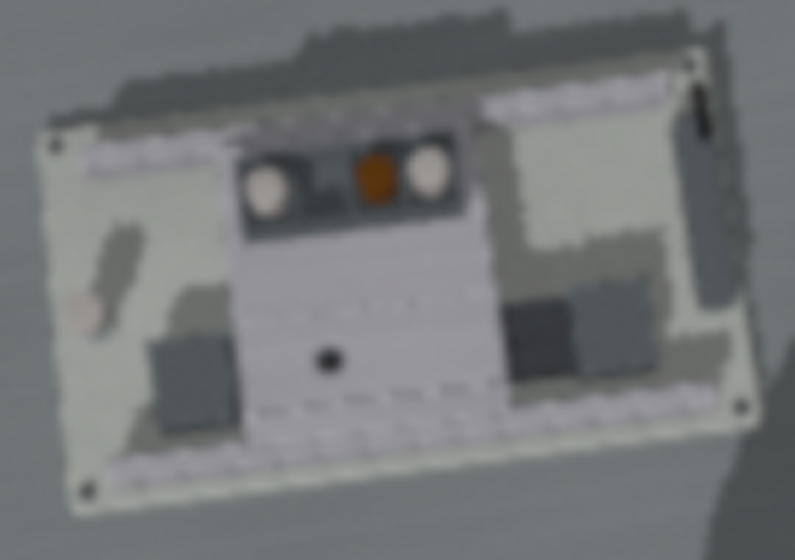

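```bash
cat > h.py <<'E'
import numpy as np
from cell import eyes
def ray(n,u,v,z):
    c=eyes.get_calibration(n); R,t,K=c["R"],c["t"],c["mtx"]
    C=-R.T@t; d=R.T@np.linalg.inv(K)@np.array([u,v,1.]); return C+d*(z-C[2])/d[2]
def cloud(n,d):
    c=eyes.get_calibration(n); h,w=d.shape; u,v=np.meshgrid(np.arange(w),np.arange(h))
    P=np.stack([u*d,v*d,d],-1)@np.linalg.inv(c["mtx"]).T
    return (P-c["t"])@c["R"]
E
python3 - <<'E'
import cv2
from h import *
f=lambda x,y:(200+(x+.5)/5.889-.5,160+(y+.5)/5.895-.5)
print("hole",ray("top",*f(330,360),.048))
c=[ray("top",*f(*p),.012)[:2] for p in [(55,145),(690,65),(740,405),(88,490)]]
print("screws",np.round(c,4),"ctr",np.mean(c,0))
for a,b in((1,0),(2,3)): d=c[b]-c[a]; print("y-dir yaw",np.degrees(np.arctan2(-d[0],d[1])),np.linalg.norm(d))
for n in("top","scene"):
    W=cloud(n,np.load(n+"0.npy"))
    if n=="top":
        for k,(u,v) in dict(pin=(386,201),plug=(388,231)).items():
            w=W[v-9:v+9,u-9:u+9].reshape(-1,3); z=w[:,2]; m=z>(z.max()-.008)
            print(k,"zmax",z.max(),m.sum(),w[m].mean(0),cv2.minAreaRect(w[m][:,:2].astype(np.float32)*1000))
    else:
        for k,(u,v) in dict(pin=(161,192),plug=(175,180)).items():
            w=W[v-9:v+9,u-7:u+7].reshape(-1,3); m=(w[:,2]>.052)&(w[:,2]<.1); w=w[m]
            print(k,n,w.max(0),w.min(0),w[w[:,2]>w[:,2].max()-.01].mean(0),len(w))
w=cloud("top",np.load("top0.npy"))[185:250,360:405].reshape(-1,3)
m=abs(w[:,2]-.04)<.005; r=cv2.minAreaRect(w[m][:,:2].astype(np.float32)*1000);print("stand",r,m.sum())
E
```

```text
hole [0.57960563 0.11804969 0.048     ]
screws [[ 0.7201  0.2442]
 [ 0.7109 -0.0864]
 [ 0.5314 -0.0806]
 [ 0.5403  0.2484]] ctr [0.62567558 0.0813966 ]
y-dir yaw -1.5838826516457283 0.33069961371316564
y-dir yaw -1.5389456700240591 0.32912553599435757
pin zmax 1.2476119279545426 1 [0.34971736 0.05858145 1.24761193] ((349.7173767089844, 58.58144760131836), (0.0, 0.0), 0.0)
plug zmax 1.2476119279545426 3 [0.34971736 0.05858145 1.24761193] ((349.7173767089844, 58.58144760131836), (0.0, 0.0), 0.0)
pin scene [ 0.58590873 -0.24532167  0.08147936] [ 0.56326583 -0.26693195  0.05314965] [ 0.57585406 -0.25468315  0.07766249] 133
plug scene [ 0.50342946 -0.2365383   0.06818251] [ 0.47767532 -0.25749437  0.05217554] [ 0.49253833 -0.24579845  0.06402874] 74
stand ((533.06494140625, -252.54916381835938), (57.413673400878906, 150.8118133544922), 84.00196838378906) 810
```

Run:
```python
import cv2
from h import *
T=cloud("top",np.load("top0.npy")); S=cloud("scene",np.load("scene0.npy"))
im=cv2.imread("pics/top0.png")
for k,c in dict(pin=(.576,-.2547),plug=(.4925,-.2458)).items():
  for n,W in(("top",T),("scene",S)):
    m=(np.hypot(W[...,0]-c[0],W[...,1]-c[1])<.022)&(W[...,2]>.05)&(W[...,2]<.1)
    w=W[m]; zt=w[:,2].max(); q=w[w[:,2]>zt-.007]
    print(k,n,len(w),"ztop",zt,len(q),"mean",q.mean(0),"rect",cv2.minAreaRect(q[:,:2].astype(np.float32)*1000), "all",cv2.minAreaRect(w[:,:2].astype(np.float32)*1000))
    if k=="pin":
        a=w[w[:,2]<zt-.004]; print(np.round(a[np.argsort(a[:,0])][:, :2][::3]*1000,0).astype(int).tolist())
c=eyes.get_calibration("scene")
s=cv2.imread("pics/scene0.png")
cv2.imwrite("pics/p2.png",cv2.convertScaleAbs(np.hstack([cv2.resize(im[190:212,375:397],(400,400),interpolation=cv2.INTER_CUBIC),cv2.resize(s[184:212,146:174],(400,400),interpolation=cv2.INTER_CUBIC)]),alpha=3.5,beta=-20))
```

```text
pin top 80 ztop 0.08581506428583524 45 mean [ 0.57387281 -0.25693067  0.08186678] rect ((574.429931640625, -256.3510437011719), (20.145469665527344, 18.357446670532227), 78.81071472167969) all ((574.2154541015625, -255.91522216796875), (20.81482696533203, 19.36235237121582), 78.38516998291016)
[[564, -265], [565, -261], [565, -252], [566, -249], [566, -256], [566, -250], [567, -247], [568, -245], [569, -251], [571, -263], [572, -251], [574, -246], [575, -252], [576, -247], [579, -264], [580, -248], [582, -268], [582, -248], [584, -254], [585, -248]]
pin scene 156 ztop 0.08147935849049331 53 mean [ 0.57507564 -0.25463184  0.07885574] rect ((574.8372192382812, -255.87445068359375), (20.03464126586914, 22.37532615661621), 86.05316925048828) all ((574.880615234375, -256.1074523925781), (20.80569076538086, 22.29062843322754), 85.05304718017578)
[[565, -246], [566, -246], [567, -246], [568, -246], [570, -246], [570, -245], [572, -247], [573, -247], [574, -247], [576, -248], [577, -248], [578, -263], [579, -266], [579, -249], [579, -267], [579, -246], [580, -257], [580, -263], [580, -249], 
[... 157 characters left out ...]
583, -250], [583, -253], [583, -253], [583, -260], [583, -255], [584, -248], [584, -260], [585, -260]]
plug top 62 ztop 0.07192905125955788 39 mean [ 0.49112683 -0.2477876   0.06810986] rect ((491.4034729003906, -248.40753173828125), (18.848814010620117, 20.194313049316406), 16.65290069580078) all ((491.80401611328125, -247.38583374023438), (20.482675552368164, 22.353734970092773), 68.48763275146484)
plug scene 81 ztop 0.06818251139212654 44 mean [ 0.49153429 -0.24641011  0.06487279] rect ((489.24127197265625, -246.7491912841797), (23.042724609375, 19.22943878173828), 0.7066810727119446) all ((490.3206481933594, -246.90142822265625), (24.374502182006836, 21.7254638671875), 39.26436233520508)
```

View pics/p2.png

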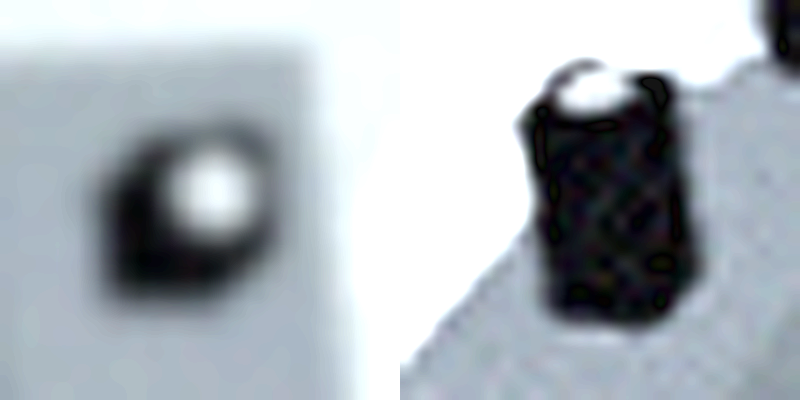

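The right-hand panel shows a flat-sided head about 40 mm tall. Its top is at z 0.081, against 0.068 for the other, so the pin is the head at top pixel (386,201). The shorter round head at (388,231) is the plug, and the blue and pink ones are look-alikes.

>>> play_rows:
  rows:
    - [0,0,0,0.135]
    - [0,0,0,0.135]
    - [0,0,0,0.135]
    - [0,0,0,0.135]
    - [0.0287,-0.0373,0,0]
  grip: 0.05
  force: 40

```text
t: 0.6
eef_pos: [0.2654, -0.5499, 0.231]
tcp_rot: [3.14, 0.0, -0.166]
contact_force: [1.5, -0.3, 0.6]
gripper_width: 0.591
gripper_force: 0.0
```

>>> play_rows:
  rows:
    - [0.0287,-0.0373,0,0]
    - [0.0287,-0.0373,0,0]
    - [0.0287,-0.0373,0,0]
    - [0.0287,-0.0373,0,0]
    - [0.0287,-0.0373,0,0]

```text
t: 1.1
eef_pos: [0.4395, -0.384, 0.2311]
tcp_rot: [-3.141, 0.0, -0.157]
contact_force: [1.0, -0.2, -0.6]
gripper_width: 0.587
gripper_force: 0.0
```

```bash
cat >> h.py <<'E'
def rel(x,y,z=None):
    from cell import status
    o=status.get_obs(); p=o["eef_pos"]; a=o["tcp_rot"][2]; c,s=np.cos(a),np.sin(a)
    dx,dy=x-p[0],y-p[1]
    print("pos",np.round(p,4),"rot",np.round(o["tcp_rot"],4),"tool dx dy",round(dx*c+dy*s,4),round(dx*s-dy*c,4),"dz",None if z is None else round(p[2]-z,4),"F",np.round(o["contact_force"],1),"t",o["t"])
E
python3 - <<'E'
from h import *
rel(.5745,-.256,.047)
T=cloud("scene",np.load("scene0.npy"))
for k,(u,v) in dict(blue=(124,203),pink=(144,222),).items():
    w=T[v-8:v+8,u-4:u+4].reshape(-1,3); print(k,np.median(w,0),w.max(0))
E
```

```text
pos [ 0.4395 -0.384   0.2311] rot [-3.1413e+00  5.0000e-04 -1.5740e-01] tool dx dy 0.1133 -0.1476 dz 0.1841 F [ 1.  -0.2 -0.6] t 1.1
blue [ 0.59885866 -0.3371128   0.05563233] [1.37130847 0.08935305 0.5700336 ]
pink [ 0.66679855 -0.26340464  0.05587622] [1.37130847 0.08935305 0.5700336 ]
```

>>> play_rows:
  rows:
    - [0.027,-0.036,0,0]
    - [0.027,-0.036,0,0]
    - [0.027,-0.036,0.03,0]
    - [0.027,-0.034,0.03,0]
    - [0,0,0,0]

```text
t: 1.6
eef_pos: [0.5641, -0.2617, 0.1709]
tcp_rot: [-3.139, 0.005, -0.153]
contact_force: [0.2, 0.0, -0.5]
gripper_width: 0.587
gripper_force: 0.0
```

```bash
python3 -c "
from h import *
rel(.5745,-.256,.047)"
```

```text
pos [ 0.5641 -0.2617  0.1709] rot [-3.1389  0.0054 -0.1529] tool dx dy 0.0094 -0.0072 dz 0.1239 F [ 0.2  0.  -0.5] t 1.6
```

>>> play_rows:
  rows:
    - [0.005,-0.004,0.02,0]
    - [0,0,0.02,0]
    - [0,0,0,0]
    - [0,0,0,0]

```text
t: 2.0
eef_pos: [0.5685, -0.2634, 0.1353]
tcp_rot: [-3.141, 0.001, -0.158]
contact_force: [0.0, -0.3, -0.0]
gripper_width: 0.585
gripper_force: 0.0
```

```bash
python3 -c "
from h import *
rel(.5745,-.256,.047)"
```

```text
pos [ 0.5685 -0.2634  0.1353] rot [-3.1415e+00  8.0000e-04 -1.5770e-01] tool dx dy 0.0048 -0.0083 dz 0.0883 F [ 0.  -0.3 -0. ] t 2.0
```

>>> play_rows:
  rows:
    - [0.005,-0.008,0,0]
    - [0,0,0.025,0]
    - [0,0,0.025,0]
    - [0,0,0,0]
    - [0,0,0,0]

```text
t: 2.5
eef_pos: [0.5756, -0.256, 0.0861]
tcp_rot: [3.141, -0.001, -0.157]
contact_force: [0.1, -0.5, 1.0]
gripper_width: 0.586
gripper_force: 0.0
```

```bash
python3 -c "
from h import *
rel(.5745,-.256,.047)"
```

```text
pos [ 0.5756 -0.256   0.0861] rot [ 3.1415e+00 -6.0000e-04 -1.5720e-01] tool dx dy -0.0011 0.0002 dz 0.0391 F [ 0.1 -0.5  1. ] t 2.5
```

>>> play_rows:
  rows:
    - [0,0,0.015,0]
    - [0,0,0.015,0]
    - [0,0,0.009,0]
    - [0,0,0,0]
    - [0,0,0,0]

```text
t: 3.0
eef_pos: [0.5749, -0.2559, 0.0457]
tcp_rot: [-3.141, 0.001, -0.157]
contact_force: [-0.5, 0.4, -0.1]
gripper_width: 0.582
gripper_force: 0.0
```

>>> play_rows:
  rows:
    - [0,0,0,0]
    - [0,0,0,0]
    - [0,0,0,0]
    - [0,0,0,0]
    - [0,0,0,0]
  grip: 0.0
  force: 50

```text
t: 3.5
eef_pos: [0.5755, -0.2566, 0.0468]
tcp_rot: [3.141, -0.001, -0.157]
contact_force: [-1.3, -3.8, 4.8]
gripper_width: 0.228
gripper_force: 49.9
```

```bash
python3 -c "
from h import *
rel(.5745,-.256,.047)"
```

```text
pos [ 0.5755 -0.2566  0.0468] rot [ 3.1407e+00 -1.2000e-03 -1.5710e-01] tool dx dy -0.0011 -0.0004 dz -0.0002 F [-1.3 -3.8  4.8] t 3.5
```

>>> play_rows:
  rows:
    - [0,0,-0.01,0]
    - [0,0,-0.02,0]
    - [0,0,-0.025,0]
    - [0,0,-0.025,0]
    - [0,0,0,0]

```text
t: 4.0
eef_pos: [0.577, -0.2563, 0.1294]
tcp_rot: [3.141, -0.005, -0.157]
contact_force: [0.3, -0.3, -0.7]
gripper_width: 0.227
gripper_force: 50.0
```

```bash
python3 -c "
from h import *
rel(.580,.118,.047)"
```

```text
pos [ 0.577  -0.2563  0.1294] rot [ 3.1408 -0.0051 -0.1573] tool dx dy -0.0557 -0.3701 dz 0.0824 F [ 0.3 -0.3 -0.7] t 4.0
```

>>> play_rows:
  rows:
    - [0,0,0,-0.065]
    - [0,0,0,-0.065]
    - [0,-0.02,0,0]
    - [0,-0.04,0,0]
    - [0,-0.04,0,0]

```text
t: 4.5
eef_pos: [0.5768, -0.1541, 0.125]
tcp_rot: [-3.14, 0.002, -0.03]
contact_force: [0.5, 0.9, -1.6]
gripper_width: 0.226
gripper_force: 50.0
```

>>> play_rows:
  rows:
    - [0,-0.04,0,0]
    - [0,-0.04,0,0]
    - [0,-0.04,0,0]
    - [0,-0.04,0,0]
    - [0,-0.04,0,0]

```text
t: 5.0
eef_pos: [0.5819, 0.0467, 0.1252]
tcp_rot: [-3.141, 0.002, -0.028]
contact_force: [1.4, -0.2, -1.3]
gripper_width: 0.226
gripper_force: 50.0
```

>>> play_rows:
  rows:
    - [-0.008,-0.04,0,0]
    - [0,-0.02,0,0]
    - [0,0,0,0]
    - [0,0,0,0]
    - [0,0,0,0]

```text
t: 5.5
eef_pos: [0.5763, 0.1037, 0.1257]
tcp_rot: [3.141, 0.001, -0.028]
contact_force: [0.2, 0.5, -2.4]
gripper_width: 0.229
gripper_force: 50.1
```

Run:
```python
from h import *
import cv2
rel(.580,.118,.090)
t,dt=eyes.camera("top");s,ds=eyes.camera("scene")
np.save("top1.npy",dt);np.save("scene1.npy",ds);cv2.imwrite("pics/t1.png",t);cv2.imwrite("pics/s1.png",s)
cv2.imwrite("pics/v1.png",np.hstack([cv2.resize(t[185:245,220:280],(400,400),interpolation=cv2.INTER_CUBIC),cv2.resize(s[165:245,280:360],(400,400),interpolation=cv2.INTER_CUBIC)]))
```

```text
pos [0.5763 0.1037 0.1257] rot [ 3.1414e+00  1.1000e-03 -2.8100e-02] tool dx dy 0.0033 -0.0144 dz 0.0357 F [ 0.2  0.5 -2.4] t 5.5
```

View pics/v1.png

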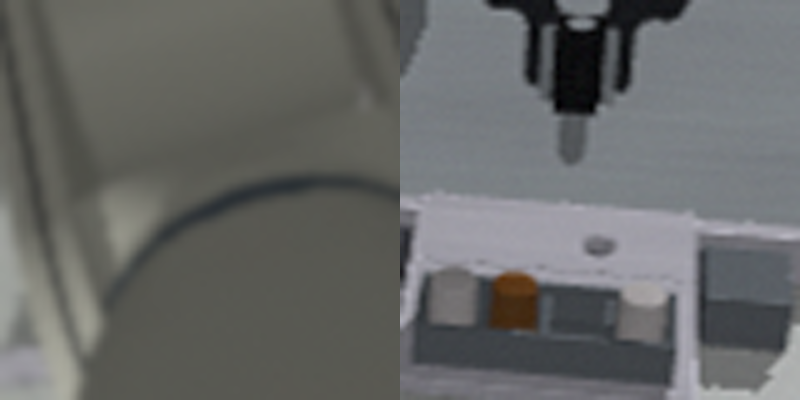

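The scene camera shows the pin hanging straight in the fingers. Its tip is at about scene pixel (313.7,197) and the shuttle hole at (319.5,213.5).

Run:
```python
from h import *
f=lambda x,y:(280+(x+.5)/5-.5,165+(y+.5)/5-.5)
print("hole scene",ray("scene",*f(200,244.5),.048))
print("tip ray",ray("scene",*f(171,161),.0887))
W=cloud("scene",np.load("scene1.npy"))
w=W[188:198,312:317]; m=w[...,2]<.12
for r in w: print(np.round(r*1000).astype(int).tolist())
# deck/plate calib check
w=W[207:212,290:330].reshape(-1,3); print("plate",np.median(w,0))
```

```text
hole scene [0.57638657 0.11933677 0.048     ]
tip ray [0.57127354 0.10314963 0.0887    ]
[[377, 100, 0], [574, 100, 113], [580, 102, 117], [577, 104, 115], [577, 106, 115]]
[[384, 100, 1], [576, 100, 112], [580, 102, 114], [579, 104, 113], [578, 107, 114]]
[[573, 98, 107], [576, 100, 109], [578, 102, 110], [579, 104, 111], [577, 107, 110]]
[[574, 98, 105], [576, 100, 106], [578, 102, 108], [577, 105, 108], [576, 107, 107]]
[[575, 98, 103], [576, 100, 104], [576, 103, 104], [580, 105, 107], [578, 107, 105]]
[[576, 98, 101], [576, 101, 101], [581, 103, 105], [580, 105, 104], [578, 107, 103]]
[[575, 99, 98], [577, 101, 99], [578, 103, 100], [579, 105, 101], [577, 107, 100]]
[[573, 99, 94], [579, 101, 98], [579, 103, 98], [580, 105, 99], [579, 108, 98]]
[[577, 99, 94], [579, 101, 95], [577, 103, 95], [577, 106, 94], [578, 108, 95]]
[[425, 101, 0], [578, 101, 92], [580, 103, 93], [576, 106, 91], [422, 112, -1]]
plate [0.56024622 0.09460382 0.0477099 ]
```

>>> play_rows:
  rows:
    - [0.002,-0.008,0,0]
    - [0.002,-0.0076,0.01,0]
    - [0,0,0.01,0]
    - [0,0,0.008,0]
    - [0,0,0,0]

```text
t: 6.1
eef_pos: [0.5799, 0.1194, 0.0961]
tcp_rot: [3.141, 0.003, -0.027]
contact_force: [-0.6, -0.1, -0.9]
gripper_width: 0.225
gripper_force: 50.1
```

Run:
```python
from h import *
import cv2
rel(.5803,.1193,.047)
s,ds=eyes.camera("scene"); np.save("scene2.npy",ds)
cv2.imwrite("pics/v2.png",cv2.resize(s[185:225,295:345],(750,600),interpolation=cv2.INTER_CUBIC))
```

```text
pos [0.5799 0.1194 0.0961] rot [ 3.1408  0.0034 -0.0271] tool dx dy 0.0004 0.0001 dz 0.0491 F [-0.6 -0.1 -0.9] t 6.1
```

View pics/v2.png

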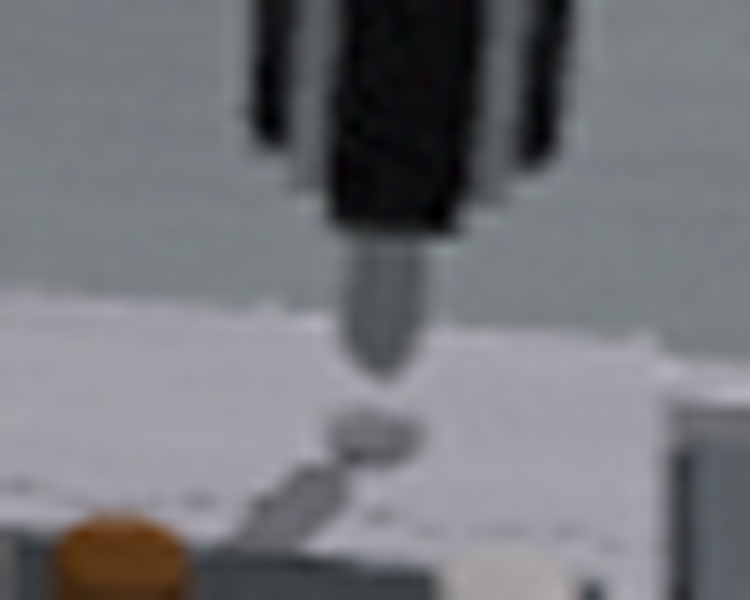

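The tip is at (382,380) in the crop, directly above the hole at (377,438).

Run:
```python
from h import *
f=lambda x,y:(295+(x+.5)/15-.5,185+(y+.5)/15-.5)
print("hole",ray("scene",*f(377,438),.048))
for z in (.058,.059,.060): print("tip front edge",ray("scene",*f(382,378),z))
# shoulder: head underside front edge at tcp-.007
print("head lower front edge",ray("scene",*f(392,230),.0961-.007))
```

```text
hole [0.57734404 0.1195006  0.048     ]
tip front edge [0.57579925 0.11950064 0.058     ]
tip front edge [0.57735288 0.11944176 0.059     ]
tip front edge [0.57890651 0.11938288 0.06      ]
head lower front edge [0.58323978 0.1187336  0.0891    ]
```

>>> play_rows:
  rows:
    - [0.002,0,0.004,0]
    - [0,0,0.003,0]
    - [0,0,0.002,0]
    - [0,0,0.001,0]
    - [0,0,0.001,0]

```text
t: 6.65
eef_pos: [0.5834, 0.1195, 0.0872]
tcp_rot: [-3.142, -0.0, -0.027]
contact_force: [-0.4, -0.4, -1.3]
gripper_width: 0.223
gripper_force: 50.1
```

>>> play_rows:
  rows:
    - [0,0,0.001,0]
    - [0,0,0.001,0]
    - [0,0,0.001,0]
    - [0,0,0,0]

```text
t: 7.05
eef_pos: [0.5832, 0.1196, 0.084]
tcp_rot: [3.142, 0.0, -0.027]
contact_force: [-0.1, -0.1, -1.1]
gripper_width: 0.224
gripper_force: 50.1
```

>>> play_rows:
  rows:
    - [0,0,0.001,0]
    - [0,0,0.001,0]
    - [0,0,0.001,0]
    - [0,0,0,0]

```text
t: 7.45
eef_pos: [0.5832, 0.1195, 0.081]
tcp_rot: [3.141, 0.0, -0.027]
contact_force: [-0.3, -0.3, -0.8]
gripper_width: 0.224
gripper_force: 50.1
```

>>> play_rows:
  rows:
    - [0,0,0.001,0]
    - [0,0,0.001,0]
    - [0,0,0,0]

```text
t: 7.75
eef_pos: [0.5829, 0.1195, 0.0789]
tcp_rot: [3.141, 0.001, -0.027]
contact_force: [-1.0, -0.9, -1.3]
gripper_width: 0.223
gripper_force: 50.1
```

>>> play_rows:
  rows:
    - [0,0,0.001,0]
    - [0,0,0.001,0]
    - [0,0,0,0]

```text
t: 8.05
eef_pos: [0.5829, 0.1194, 0.0769]
tcp_rot: [3.141, 0.001, -0.027]
contact_force: [-2.2, -2.2, -0.6]
gripper_width: 0.23
gripper_force: 50.0
```

>>> play_rows:
  rows:
    - [0,0,0.001,0]
    - [0,0,0,0]
    - [0,0,0,0]

```text
t: 8.35
eef_pos: [0.5829, 0.1195, 0.0759]
tcp_rot: [3.141, 0.001, -0.027]
contact_force: [-3.1, -2.1, -1.4]
gripper_width: 0.228
gripper_force: 50.0
```

>>> play_rows:
  rows:
    - [0,0,0.001,0]
    - [0,0,0,0]
    - [0,0,0,0]

```text
t: 8.65
eef_pos: [0.583, 0.1195, 0.075]
tcp_rot: [3.141, 0.001, -0.027]
contact_force: [-4.7, -2.7, -0.4]
gripper_width: 0.226
gripper_force: 50.2
```

>>> play_rows:
  rows:
    - [-0.001,0,0,0]
    - [0,0,0,0]
    - [0,0,0,0]

```text
t: 8.95
eef_pos: [0.5827, 0.1197, 0.0752]
tcp_rot: [-3.141, -0.001, -0.027]
contact_force: [-2.2, -1.5, -2.8]
gripper_width: 0.224
gripper_force: 49.9
```

>>> play_rows:
  rows:
    - [0,0,0.001,0]
    - [0,0,0,0]
    - [0,0,0,0]

```text
t: 9.25
eef_pos: [0.5827, 0.1197, 0.0746]
tcp_rot: [-3.141, -0.001, -0.027]
contact_force: [-2.2, -1.5, 4.2]
gripper_width: 0.227
gripper_force: 50.8
```

>>> play_rows:
  rows:
    - [-0.0005,0.002,-0.0005,0]
    - [0,0.004,0,0]
    - [0,0.005,0,0]
    - [0,0.005,0,0]
    - [0,0,0,0]

```text
t: 9.75
eef_pos: [0.5817, 0.1028, 0.0747]
tcp_rot: [3.141, -0.001, -0.028]
contact_force: [-0.1, 0.2, 0.9]
gripper_width: 0.225
gripper_force: 50.1
```

>>> play_rows:
  rows:
    - [0,0.003,0,0]
    - [0,0,0.0005,0]
    - [0,0,0,0]

```text
t: 10.05
eef_pos: [0.5816, 0.1003, 0.0746]
tcp_rot: [3.141, -0.001, -0.027]
contact_force: [-1.1, -0.3, 4.0]
gripper_width: 0.225
gripper_force: 50.7
```

Gentle contact is held at 4 N. I'll drag in small steps and watch for fz to drop.

>>> play_rows:
  rows:
    - [0,0.0015,0,0]
    - [0,0.0015,0,0]
    - [0,0,0,0]

```text
t: 10.35
eef_pos: [0.5816, 0.0981, 0.0746]
tcp_rot: [-3.141, -0.001, -0.027]
contact_force: [-1.1, 4.2, 6.1]
gripper_width: 0.228
gripper_force: 50.9
```

>>> play_rows:
  rows:
    - [0,0.0015,0,0]
    - [0,0.0015,0,0]
    - [0,0,0,0]

```text
t: 10.65
eef_pos: [0.5815, 0.0951, 0.0746]
tcp_rot: [-3.141, -0.001, -0.027]
contact_force: [-1.4, 4.3, 5.6]
gripper_width: 0.222
gripper_force: 50.9
```

>>> play_rows:
  rows:
    - [0,0.0015,0,0]
    - [0,0.0015,0,0]
    - [0,0,0,0]

```text
t: 10.95
eef_pos: [0.5814, 0.0921, 0.0746]
tcp_rot: [-3.141, -0.001, -0.027]
contact_force: [-0.6, 3.7, 5.1]
gripper_width: 0.226
gripper_force: 50.9
```

>>> play_rows:
  rows:
    - [0,0.0015,0,0]
    - [0,0.0015,0,0]
    - [0,0,0,0]

```text
t: 11.25
eef_pos: [0.5813, 0.0891, 0.0746]
tcp_rot: [-3.141, -0.001, -0.027]
contact_force: [-1.1, 3.9, 5.7]
gripper_width: 0.226
gripper_force: 50.9
```

>>> play_rows:
  rows:
    - [0,0.0015,0,0]
    - [0,0.0015,0,0]
    - [0,0,0,0]

```text
t: 11.55
eef_pos: [0.5812, 0.086, 0.0745]
tcp_rot: [-3.141, -0.001, -0.027]
contact_force: [-0.5, 3.7, 5.5]
gripper_width: 0.23
gripper_force: 50.8
```

>>> play_rows:
  rows:
    - [0,0.0015,0,0]
    - [0,0.0015,0,0]
    - [0,0,0,0]

```text
t: 11.85
eef_pos: [0.5806, 0.0822, 0.0738]
tcp_rot: [3.141, 0.0, -0.027]
contact_force: [1.1, 1.3, -1.0]
gripper_width: 0.225
gripper_force: 50.1
```

>>> play_rows:
  rows:
    - [0,0.0015,0,0]
    - [0,0.0015,0,0]
    - [0,0,0,0]

```text
t: 12.15
eef_pos: [0.5805, 0.0792, 0.0739]
tcp_rot: [3.141, 0.001, -0.027]
contact_force: [0.6, -0.2, -1.3]
gripper_width: 0.224
gripper_force: 50.0
```

The preload vanished near y 0.083, so the tip is over the hole. Descending in small steps.

>>> play_rows:
  rows:
    - [0,0,0.001,0]
    - [0,0,0.001,0]
    - [0,0,0,0]

```text
t: 12.45
eef_pos: [0.5804, 0.0795, 0.0718]
tcp_rot: [3.141, 0.001, -0.027]
contact_force: [0.1, 0.0, -0.6]
gripper_width: 0.228
gripper_force: 50.0
```

>>> play_rows:
  rows:
    - [0,0,0.001,0]
    - [0,0,0,0]

```text
t: 12.65
eef_pos: [0.5806, 0.0796, 0.071]
tcp_rot: [3.141, 0.0, -0.027]
contact_force: [0.3, 0.4, -1.9]
gripper_width: 0.229
gripper_force: 50.0
```

>>> play_rows:
  rows:
    - [0,0,0.001,0]
    - [0,0,0.001,0]
    - [0,0,0.001,0]
    - [0,0,0,0]

```text
t: 13.05
eef_pos: [0.5806, 0.0796, 0.068]
tcp_rot: [3.142, 0.0, -0.027]
contact_force: [-0.0, 0.2, -1.5]
gripper_width: 0.225
gripper_force: 50.0
```

>>> play_rows:
  rows:
    - [0,0,0.001,0]
    - [0,0,0.001,0]
    - [0,0,0,0]

```text
t: 13.35
eef_pos: [0.5806, 0.0796, 0.066]
tcp_rot: [3.142, 0.0, -0.027]
contact_force: [-0.4, -0.4, -1.4]
gripper_width: 0.224
gripper_force: 50.0
```

>>> play_rows:
  rows:
    - [0,0,0.001,0]
    - [0,0,0.001,0]
    - [0,0,0.001,0]
    - [0,0,0,0]

```text
t: 13.75
eef_pos: [0.5806, 0.0796, 0.063]
tcp_rot: [3.142, 0.0, -0.027]
contact_force: [-0.7, -0.1, -0.7]
gripper_width: 0.225
gripper_force: 50.0
```

>>> play_rows:
  rows:
    - [0,0,0.001,0]
    - [0,0,0.001,0]
    - [0,0,0.001,0]
    - [0,0,0.001,0]
    - [0,0,0,0]

```text
t: 14.25
eef_pos: [0.5806, 0.0796, 0.059]
tcp_rot: [3.142, 0.0, -0.027]
contact_force: [-0.2, -0.1, -1.7]
gripper_width: 0.225
gripper_force: 50.0
```

>>> play_rows:
  rows:
    - [0,0,0.001,0]
    - [0,0,0.001,0]
    - [0,0,0.001,0]
    - [0,0,0,0]

```text
t: 14.65
eef_pos: [0.5806, 0.0796, 0.056]
tcp_rot: [3.142, 0.0, -0.027]
contact_force: [-0.2, 0.7, -0.4]
gripper_width: 0.223
gripper_force: 50.0
```

>>> play_rows:
  rows:
    - [0,0,0.0005,0]
    - [0,0,0.0005,0]
    - [0,0,0,0]

```text
t: 14.95
eef_pos: [0.5807, 0.0796, 0.0551]
tcp_rot: [3.142, 0.0, -0.027]
contact_force: [-0.4, -0.2, -1.5]
gripper_width: 0.224
gripper_force: 50.0
```

>>> play_rows:
  rows:
    - [0,0,0.0005,0]
    - [0,0,0,0]

```text
t: 15.15
eef_pos: [0.5808, 0.0796, 0.0548]
tcp_rot: [-3.142, -0.0, -0.027]
contact_force: [-0.2, 0.4, 1.3]
gripper_width: 0.228
gripper_force: 50.2
```

>>> play_rows:
  rows:
    - [0,0,0.0005,0]
    - [0,0,0,0]

```text
t: 15.35
eef_pos: [0.5808, 0.0796, 0.0547]
tcp_rot: [-3.142, -0.0, -0.027]
contact_force: [-2.4, -0.2, 5.5]
gripper_width: 0.227
gripper_force: 51.1
```

It's seated at 5.5 N, at the height I predicted. I'll ease off, release and retreat.

>>> play_rows:
  rows:
    - [0,0,-0.0005,0]
    - [0,0,0,0]
    - [0,0,0,0]
    - [0,0,0,0]
    - [0,0,0,0]
  grip: 0.05

```text
t: 15.85
eef_pos: [0.5807, 0.0796, 0.0546]
tcp_rot: [-3.142, 0.0, -0.027]
contact_force: [0.1, -0.5, 0.0]
gripper_width: 0.586
gripper_force: 0.0
```

>>> play_rows:
  rows:
    - [0,0,-0.01,0]
    - [0,0,-0.03,0]
    - [0,0,-0.04,0]
    - [0,0,-0.04,0]
    - [0,0,0,0]

```text
t: 16.35
eef_pos: [0.5844, 0.0801, 0.181]
tcp_rot: [-3.14, -0.01, -0.027]
contact_force: [0.6, -0.8, 0.9]
gripper_width: 0.585
gripper_force: 0.0
```

>>> play_rows:
  rows:
    - [0,0,-0.04,0]
    - [-0.03,0,-0.03,0]
    - [-0.04,0,0,0]
    - [0,0,0,0]
    - [0,0,0,0]

```text
t: 16.85
eef_pos: [0.5103, 0.0816, 0.2449]
tcp_rot: [-3.142, -0.001, -0.027]
contact_force: [0.2, -0.6, 0.5]
gripper_width: 0.586
gripper_force: 0.0
```

Run:
```python
from h import *
import cv2
rel(.58,.08)
s,ds=eyes.camera("scene")
cv2.imwrite("pics/v3.png",cv2.resize(s[160:280,220:380],(800,600),interpolation=cv2.INTER_CUBIC))
W=cloud("scene",ds); m=(np.hypot(W[...,0]-.578,W[...,1]-.0796)<.02)&(W[...,2]>.06)&(W[...,2]<.12)
print("head top z",np.percentile(W[m][:,2],97),m.sum())
```

```text
pos [0.5103 0.0816 0.2449] rot [-3.1415e+00 -5.0000e-04 -2.6900e-02] tool dx dy 0.0698 -0.0003 dz None F [ 0.2 -0.6  0.5] t 16.85
head top z 0.08945384080611518 134
```

View pics/v3.png

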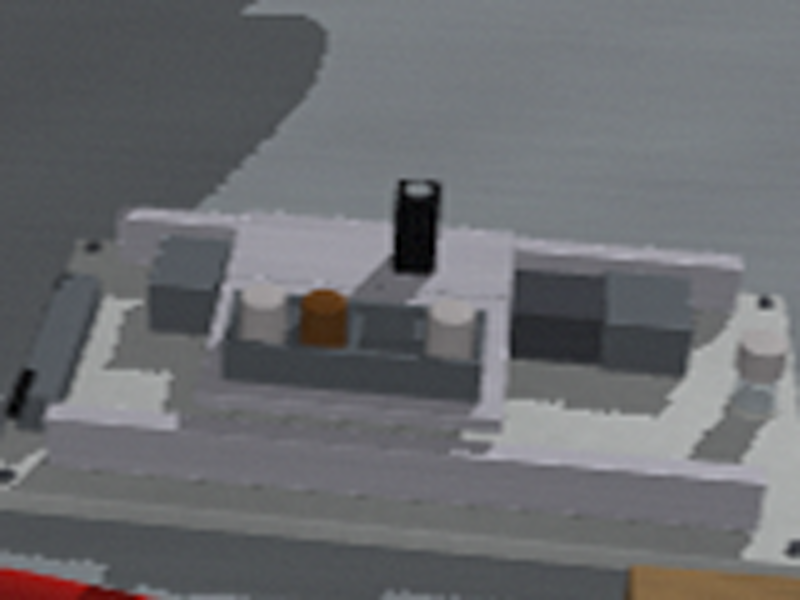

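The pin's head, at (417,225) in the crop, stands upright on the plate with its top at z≈0.089 (0.088 expected). The arm is clear.

```bash
python3 -c "
from cell import close_job
print(close_job())"
```

```text
the job is handed in; nothing more can be done
None
```

I threaded the lock pin through the shuttle plate and the bar, seated its head on the plate with 5.5 N and released it; the arm is clear and the job is handed in, but no verdict came back.

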